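Show the ball tray to the code reader

TASK

Free the sample tray on its docking plate by turning the clamp's wing knob about a quarter turn anticlockwise (seen from above), so that its steel finger swings clear of the tray. Then lift the tray by its upright grip and carry it level and smoothly, so that the loose steel ball stays in its shallow pocket, to the code reader, leaving the clamp open and the bottle, tip box and tube rack alone. Finish while holding the tray still and level, centred over the reader's dark window and 5 to 10 cm above it, without ever touching the reader; do not set the tray down or let go.

Things in the scene. Friction and masses are not known exactly. Their poses are not given: they have to be found in the camera images.
- clamp (a joint): angle of the clamp (rad): 0 = steel finger lies along the docking plate, over the tray's end (a stop); it grows anticlockwise seen from above, to a stop at 1.75. It starts between 0 and 0.2. The finger is clear of the tray from about 1.0 on. It turns against friction of about 0.08 N m and stays where it is left.
- clamp_grip (a point): point on the clamp's vertical axis at the height to grip its wing knob, 75 mm above the bench. The wing is an upright black bar 46 mm long, 12 thick, from 55 to 87 mm above the bench; it and this point's x axis lie along the steel finger and turn with it. The finger below, 16 mm wide, reaches 55 mm from the axis, 28 to 35 mm above the bench and 2 mm over the tray's plate.
- dock: grey docking plate fixed on the bench, 245 x 120 x 20 mm, with low dark lips 5 mm high that locate the tray; origin on the bench under the docked tray's centre; its x axis runs along its length; the clamp's axis stands at x = -115 mm. Its place and yaw vary; it may stand left or right, with the reader on the other side.
- tray: loose white plastic sample tray, plate 150 x 90 x 6 mm, 0.24 to 0.39 kg; origin at the centre of its underside, x along its length, z up. It rests on the dock (underside 20 mm above the bench) in line with the dock, 2 mm play. In its middle an upright grip; at x = +48 mm the ball's pocket; at x = -38 mm a fixed low cup with a grey lid, 32 mm wide, top 28 mm above the underside.
- tray_grip (a point): point in the tray's upright grip, 50 mm above the tray's underside. The grip is a grey plastic bar 36 mm long (along tray x), 14 mm thick (along tray y), rising from 6 to 64 mm above the underside.
- tray_pocket (a point): centre of the round ball pocket's floor, at tray x = +48 mm, 6 mm above the underside: flat floor 40 mm across, rim 3 mm high and 4 mm thick. The ball rolls over the rim if the tray tips by about 40 degrees or is jerked.
- ball_center (a point): centre of the loose steel ball, 24 mm in diameter, about 56 g, free to roll within the pocket.
- reader_window (a point): centre of the dark window on top of the code reader, 50 mm above the bench; z up. The reader is a grey box fixed on the bench, 150 x 130 x 50 mm, with a 104 x 84 mm frame around the window that faces up.
- bottle: bystander: glass bottle with a blue cap, 68 mm across, 140 mm high; origin under its centre
- tipbox: bystander: blue box of pipette tips with a clear lid, 122 x 87 x 67 mm; origin under its centre
- tuberack: bystander: grey rack of small white-capped tubes, 100 x 70 x 55 mm, beyond the middle of the bench; origin under its centre
- reader: the code reader itself (see its window); origin on the bench under its centre. Fixed; its place and yaw vary.
Not all that is in view belongs to the job. What is shaped like the reader but green or purple is not meant.

How it is judged:
On the way, in this order (a step that is already met when the one before it is completed fails the run):
1. the clamp is turned clear (1.15 rad or more) while the tray still lies in its dock (value of joint clamp above 1.15 rad and distance of tray from where it was at the start of the episode below 0.015 m), for 0.2 s.
2. the tray is lifted from the dock in the fingers, ball in its pocket (z of tray in the frame of dock above 0.05 m and contact force between tray and the fingers above 1 N and contact force between tray and dock below 0.1 N and distance between ball_center and tray_pocket below 0.022 m), for 0.2 s.
At the end, for the whole second after the job is handed in: The fingers hold the tray still, its centre within 30 mm of the middle of the reader's window, its underside 40 to 110 mm above the window, level within 0.12 rad (7 degrees), touching neither dock nor reader, the ball in its pocket, the clamp still open (1.1 rad or more) (all of step 2 and horizontal distance between tray and reader_window below 0.03 m and z of tray in the frame of reader_window between 0.04 and 0.11 m and angle between tray's own z axis and vertical below 0.12 rad and linear speed of tray below 0.02 m/s and angular speed of tray below 0.15 rad/s and value of joint clamp above 1.1 rad); the arm keeps its last pose, push and grip.
It fails at once if the ball leaves its pocket (not (distance between ball_center and tray_pocket below 0.022 m)).
It fails at once if the tray is tipped by more than 0.4 rad (23 degrees) (angle between tray's own z axis and vertical above 0.4 rad).
It fails at once if the tray touches the reader (contact force between tray and reader above 0.5 N).
It fails at once if the bottle, tip box or tube rack is shifted by more than 20 mm (distance of any of bottle, tipbox, tuberack from where it was at the start of the episode above 0.02 m).
It also fails if it takes over 61 s, if anything falls off the work surface, if the arm or the gripper's body presses on something with over 40 N, if the wrist force passes 120 N, or if a joint passes its speed limit or range.

ROBOT

A 6-joint arm with a two-finger parallel gripper is mounted at the origin on the work surface. World frame = base frame: x ahead of the robot, y to its left, z up, the work surface at z = 0. Lengths are in m, angles in rad, forces in N, time in s.
With the tool pointing down it reaches from about 0.25 to 0.8 m from the base axis. Payload 8.5 kg.
Tool frame: the origin (TCP) lies on the mounting face of the last link; the fingertips stand 173 mm ahead of it and the grasp point (between the pads) lies 155 mm ahead of it; y points along the fingers, z is the direction in which the jaws open and shut, and the axes are right-handed (so a half turn about y gives the same grasp; the last joint's range is limited). The gripper opens to 85 mm and grips with 20 to 120 N. Pads are 22 mm wide; open, the fingers measure 114 mm over their backs; the gripper's body (76 mm by 85 mm) begins 54 mm behind the grasp point. The pads swing forward as they close: fully open they stand 13 mm farther back than shut.
Start: joints at [-1.24, 0.238, -0.013, 1.319, 0, 1.571], TCP at [0.171, -0.497, 0.405] pointing down, gripper open.
Joint ranges: [-2.66, 2.66], [-1.03, 1.9], [-1.14, 1.46], [-1.82, 2.27], [-1.45, 1.34], [-3.14, 3.14]. Speed limits (rad/s): [2.22, 2.22, 2.79, 3.14, 3.14, 3.14].

INTERFACE

Orientations are given as a unit quaternion [x, y, z, w].
In Python, from rig import telemetry, viewer, workorder gives the robot as it stands.
- The arm moves only by the shell command python3 -m crank 'ROWS' [OPENING] [FORCE]. ROWS is JSON, a list of rows, each an object with "dp": the shift along the world's x, y, z normalised to -1 to 1, where 1 is 1000 mm, a list of three; "dr": the turn, a rotation vector about the world's x, y, z normalised to -1 to 1, where 1 is pi rad, a list of three. In form: [{"dp": [dx, dy, dz], "dr": [ax, ay, az]}, ...]. A call has exactly 10 rows; each row is the pose to reach, as a shift and turn from the pose measured when the call began, turning the shorter way round; what a row does not reach only later rows make up. A row lasts 1/8 s, in which the tool goes at most 62.5 mm and 10.7 degrees, less where a joint would pass 70% of its speed; a pose out of reach is approached as far as the arm can. A call with a number of a shift or a turn outside -1 to 1 is refused whole. A call with a gripper value outside its range is refused whole. OPENING is the closure in counts, from 0 (fully open) to 255 (shut), set as the call begins (- or left out, the last holds). The fingers move at their own pace and stop on an object; FORCE is the grip in N (left out, the last holds). Time passes only in rows, so rows that repeat a pose let the fingers close, or fill a call up. It gives the time, the measured TCP pose, the force and the opening at its end, in the units of the state.
- telemetry.sense(): the state, without advancing time (a new reading comes with each control period).
- viewer.read_camera(name): name is "side" or "top" or "wrist"; returns a dict with "pixels" (400x640x3 uint8, red, green, blue), "depth" (400x640 float32, m along the optical axis (not along the pixel's ray), 0 where there is no reading), "intrinsics" (3x3 intrinsics, pixels), "k1" (the pictures are not rectified: a ray, as slopes to the right and down, at radius r is drawn at 1 + k1 r^2 times it, then the intrinsics apply), "R" (3x3) and "t" (3): a world point X has camera coordinates R X + t. Camera axes: x right, y down, z forward; pixel columns grow to the right and rows downward; lengths in m; the calibration is good to about 2 mm. A picture is of the moment at which its call begins.
- workorder.sign_off(): hands the job in, once; it reports no verdict.
The state is a dict: "time_s": time; "joint_positions": joint angles; "qvel": joint speeds; "effort": joint torques, N m; "tcp_pos": TCP position; "tool_rot": TCP orientation; "wrist_force": force on the tool from outside, world axes, zero at the start; "torque": the same for the moment, N m; "gripper_width": opening from 0.0 (shut) to 1.0 (fully open).
Only numpy, scipy, OpenCV 4.12 (cv2) and the standard library are available. Lean on these libraries where they do the work, as an engineer would, in place of code of your own. Each camera call takes 0.05 s, during which the arm holds its last target.

## Working session

There is one attempt and no reset: what is moved stays moved. The work goes in short steps, Python scripts to look and compute and a shell command to move; the robot and the scene stay as the last step left them, time stands still between calls to the robot, and variables do not carry over. Pictures are saved under pics/ and viewed, and the job is handed in when it is done.

```bash
ls; mkdir -p pics
cat > h.py <<'E'
import numpy as np, cv2
from rig import telemetry, viewer, workorder
def grab(n,tag):
    c=viewer.read_camera(n); cv2.imwrite(f'pics/{tag}.png',c['pixels'][:,:,::-1]); np.savez(f'{tag}.npz',**c); return c
def ray(c,u,v):
    K=c['intrinsics'];k=float(c['k1'])
    d=np.array([(u-K[0,2])/K[0,0],(v-K[1,2])/K[1,1]]);s=d.copy()
    for _ in range(30): s=d/(1+k*(s@s))
    R=c['R'];o=-R.T@c['t'];return o,R.T@np.array([s[0],s[1],1])
def onz(c,u,v,z):
    o,d=ray(c,u,v);return o+d*(z-o[2])/d[2]
def dep(c,u,v):
    o,d=ray(c,u,v);return o+d*float(c['depth'][int(round(v)),int(round(u))])
def tri(c1,p1,c2,p2):
    o1,d1=ray(c1,*p1);o2,d2=ray(c2,*p2)
    a=np.linalg.lstsq(np.c_[d1,-d2],o2-o1,rcond=None)[0]
    q1=o1+a[0]*d1;q2=o2+a[1]*d2;return (q1+q2)/2,np.linalg.norm(q1-q2)
def load(t): return dict(np.load(f'{t}.npz'))
E
python3 - <<'E'
from h import *
s=telemetry.sense();print(s)
for n in('top','side','wrist'):
    c=grab(n,n+'0');print(n,c['k1'],c['intrinsics'].tolist(),(-c['R'].T@c['t']),c['R'].round(2).tolist())
E
```

```text
pics
{'time_s': 0.0, 'joint_positions': array([-1.23999069e+00,  2.38786362e-01, -1.42646763e-02,  1.31918508e+00,
        2.25943331e-05,  1.57082704e+00]), 'qvel': array([-1.24543264e-03,  2.18168209e-04, -8.13225820e-04, -1.52329379e-03,
       -4.67801398e-05,  1.88964477e-03]), 'effort': array([ 3.90822252e-04, -5.38774788e+01,  3.46442592e+01,  1.85220415e-02,
       -1.16032317e-05, -1.40214905e-05]), 'tcp_pos': array([ 0.17047197, -0.4963781 ,  0.40407045]), 'tool_rot': array([-0.11649009,  0.69796128, -0.69695447,  0.1163382 ]), 'wrist_force': array([-0.5875513 , -0.6209839 , -0.68212424]), 'torque': array([-0.04960305,  0.00310074,  0.01097568]), 'gripper_width': 0.9972563555124982}
top 0.01789476487628205 [[454.5626551760705, 0.0, 319.8854080097088], [0.0, 454.5626551760705, 200.8465958802404], [0.0, 0.0, 1.0]] [0.44302865 0.00484509 1.63637023] [[0.01, -1.0, -0.0], [-1.0, -0.01, -0.07], [0.07, 0.0, -1.0]]
side -0.04967326515175867 [[373.0412924976, 0.0, 326.0108459317555], [0.0, 373.0412924976, 202.98148274276366], [0.0, 0.0, 1.0]] [-0.24381905  0.81322377  0.84274959] [[-0.72, -0.7, 0.01], [-0.4, 0.4, -0.82], [0.57, -0.59, -0.57]]
wrist 0.018360943214929412 [[298.7868597679997, 0.0, 321.18555428533745], [0.0, 298.7868597679997, 199.27182850313386], [0.0, 0.0, 1.0]] [ 0.24792378 -0.468824    0.37287628] [[0.33, -0.95, -0.0], [-0.9, -0.31, 0.32], [-0.3, -0.1, -0.95]]
```

View pics/top0.png

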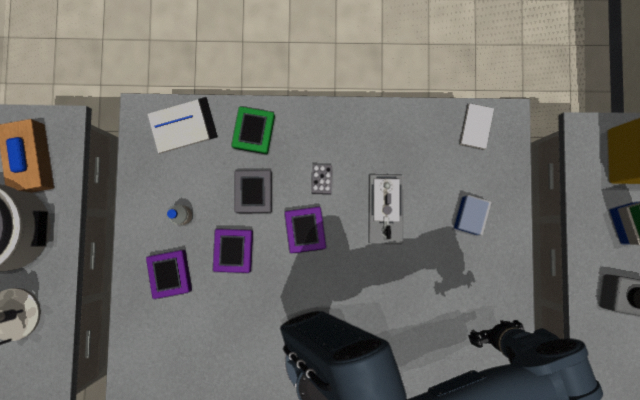

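View pics/side0.png

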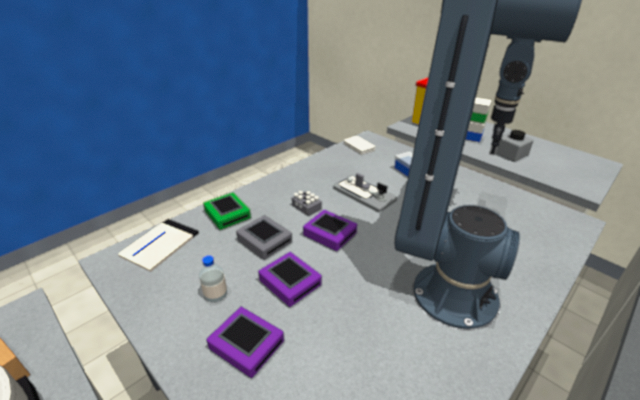

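View pics/wrist0.png

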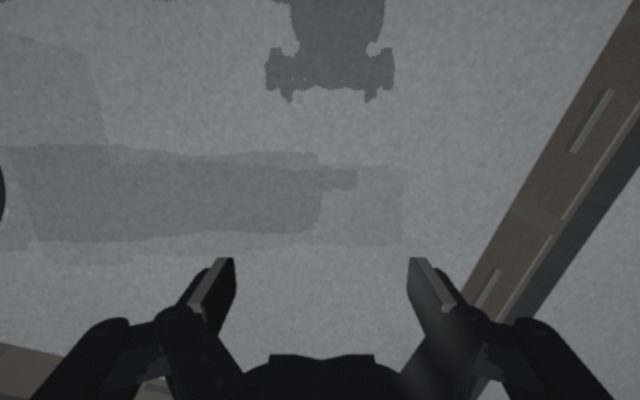

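The top view shows the dock around (386,208) with the clamp knob at about (388,231) on the near end, the tray grip at about (387,199), the pocket at about (387,185), and the grey reader at (253,191). The green and purple boxes are lookalikes. I'll zoom in and measure.

Run:
```python
from h import *
c=load('top0');im=c['pixels'][:,:,::-1]
a=cv2.resize(im[165:250,350:425],None,fx=7,fy=7,interpolation=cv2.INTER_CUBIC)
cv2.imwrite('pics/top0z.png',a)
c2=load('side0');im2=c2['pixels'][:,:,::-1]
cv2.imwrite('pics/side0z.png',cv2.resize(im2[160:260,230:405],None,fx=4.5,fy=4.5,interpolation=cv2.INTER_CUBIC))
for n,u,v in [('plate far',387,177),('knob',388,231),('grip',387,199),('reader',253,191),('rackcap',321,178),('ball',387,185),('bench',350,150),('dock',387,240)]:
    print(n,dep(c,u,v).round(3))
# reader dark window contour
g=cv2.cvtColor(im,cv2.COLOR_BGR2GRAY)
m=(g[160:225,225:285]<60).astype('uint8')
for k in cv2.findContours(m,0,2)[0]:
    if cv2.contourArea(k)>100:
        r=cv2.minAreaRect(k);cen=np.array(r[0])+[225,160]
        b=cv2.boxPoints(r)+[225,160]
        print('win',cen,r, onz(c,*cen,.05).round(4)); 
        P=np.array([onz(c,*p,.05) for p in b]);print(P.round(3).tolist())
```

```text
plate far [ 0.648 -0.229  0.028]
knob [ 0.456 -0.223  0.095]
grip [ 0.566 -0.222  0.08 ]
reader [0.589 0.243 0.054]
rackcap [0.639 0.006 0.05 ]
ball [ 0.617 -0.226  0.048]
bench [ 0.748 -0.098  0.006]
dock [ 0.425 -0.232  0.013]
win [251.8381424  190.93917656] ((26.83814239501953, 30.939176559448242), (28.470603942871094, 21.47782325744629), 87.39744567871094) [0.5895 0.2476 0.05  ]
[[0.637, 0.289, 0.05], [0.642, 0.213, 0.05], [0.542, 0.207, 0.05], [0.537, 0.281, 0.05]]
```

View pics/top0z.png

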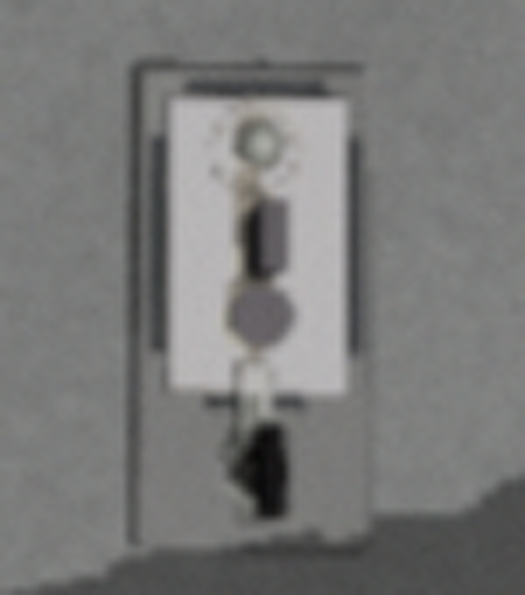

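View pics/side0z.png

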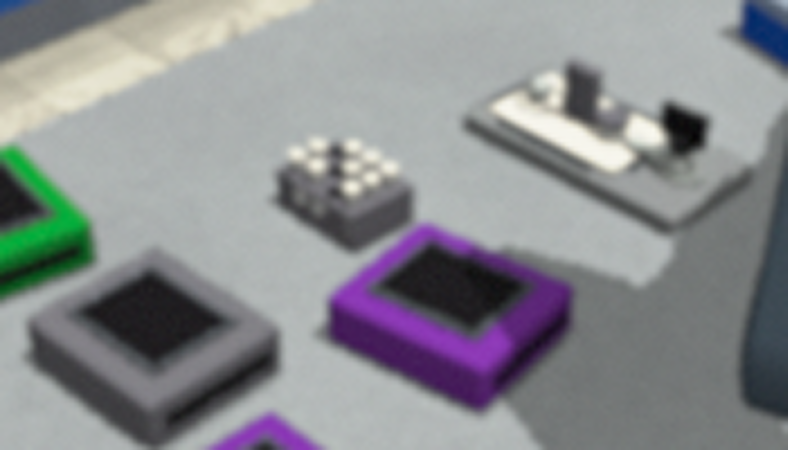

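Measured so far:
- Reader window at about (0.59, 0.247), depth z 0.05, which matches the 50 mm given.
- Grip top at about (0.566, −0.222, 0.08).
- Knob at about (0.456, −0.223, 0.09).

Next I'll work out the dock yaw and tool axes, then take close wrist views.

Run:
```python
from h import *
from scipy.spatial.transform import Rotation as Ro
s=telemetry.sense();R=Ro.from_quat(s['tool_rot']).as_matrix();print(R.round(3))
c=load('top0');im=c['pixels'].astype(int)
m=(im.min(2)>150).astype('uint8');m[:165]=0;m[250:]=0;m[:,:350]=0;m[:,425:]=0
ks=sorted(cv2.findContours(m,0,2)[0],key=cv2.contourArea)
r=cv2.minAreaRect(ks[-1]);P=np.array([onz(c,*p,.026) for p in cv2.boxPoints(r)]);print(r,P.round(3).tolist(),P.mean(0))
d=[P[i]-P[(i+1)%4] for i in range(4)];print([(np.linalg.norm(x).round(3),np.degrees(np.arctan2(x[1],x[0])).round(1)) for x in d])
```

```text
[[-0.946 -0.     0.325]
 [-0.325  0.001 -0.946]
 [ 0.    -1.    -0.001]]
((386.5, 200.5), (43.0, 25.0), 90.0) [[0.641, -0.183, 0.026], [0.642, -0.272, 0.026], [0.489, -0.272, 0.026], [0.487, -0.184, 0.026]] [ 0.56465363 -0.22769804  0.026     ]
[(np.float64(0.089), np.float64(90.8)), (np.float64(0.153), np.float64(0.1)), (np.float64(0.088), np.float64(-89.2)), (np.float64(0.153), np.float64(-179.7))]
```

```bash
python3 -m crank '[{"dp":[0.04,0.03,0],"dr":[0,0,-0.02]},{"dp":[0.08,0.065,0],"dr":[0,0,-0.05]},{"dp":[0.13,0.1,0],"dr":[0,0,-0.08]},{"dp":[0.17,0.135,0],"dr":[0,0,-0.105]},{"dp":[0.21,0.17,0],"dr":[0,0,-0.105]},{"dp":[0.25,0.2,0],"dr":[0,0,-0.105]},{"dp":[0.29,0.235,0],"dr":[0,0,-0.105]},{"dp":[0.33,0.268,0],"dr":[0,0,-0.105]},{"dp":[0.33,0.268,0],"dr":[0,0,-0.105]},{"dp":[0.33,0.268,0],"dr":[0,0,-0.105]}]' 0 40
python3 - <<'E'
from h import *
grab('wrist','w1');print(telemetry.sense()['joint_positions'].round(3))
E
```

```text
time_s: 1.4
tcp_pos: [0.5003, -0.2283, 0.4039]
tool_rot: [-0.001, 0.708, -0.707, 0.0]
wrist_force: [0.1, 0.4, 0.4]
gripper_width: 0.996
[-4.290e-01  2.820e-01  4.500e-02  1.335e+00  1.000e-03  2.712e+00]
```

View pics/w1.png

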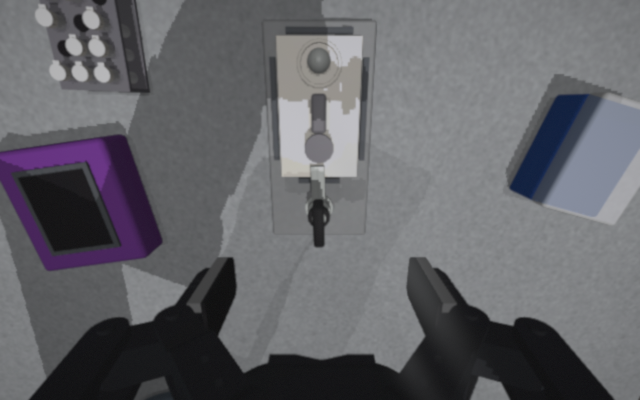

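Run:
```python
from h import *
c=load('w1');im=c['pixels'][:,:,::-1]
cv2.imwrite('pics/w1z.png',cv2.resize(im[10:255,250:390],None,fx=4,fy=2.4,interpolation=cv2.INTER_CUBIC))
cv2.imwrite('pics/w1k.png',cv2.resize(im[155:255,285:355],None,fx=8,fy=6,interpolation=cv2.INTER_CUBIC))
t=load('top0')
for a in range(70,250,8):
    print(a,dep(c,318,a).round(3).tolist(),end=' ')
```

```text
70 [0.609, -0.223, 0.046] 78 [0.603, -0.223, 0.025] 86 [0.594, -0.223, 0.028] 94 [0.586, -0.224, 0.084] 102 [0.579, -0.224, 0.084] 110 [0.572, -0.224, 0.084] 118 [0.565, -0.224, 0.084] 126 [0.557, -0.224, 0.083] 134 [0.546, -0.223, 0.048] 142 [0.538, -0.223, 0.049] 150 [0.529, -0.223, 0.047] 158 [0.52, -0.223, 0.048] 166 [0.508, -0.223, 0.035] 174 [0.499, -0.223, 0.035] 182 [0.489, -0.223, 0.034] 190 [0.479, -0.223, 0.034] 198 [0.47, -0.223, 0.035] 206 [0.476, -0.224, 0.081] 214 [0.47, -0.224, 0.088] 222 [0.461, -0.224, 0.087] 230 [0.452, -0.224, 0.088] 238 [0.443, -0.224, 0.087] 246 [0.434, -0.224, 0.088]
```

View pics/w1z.png

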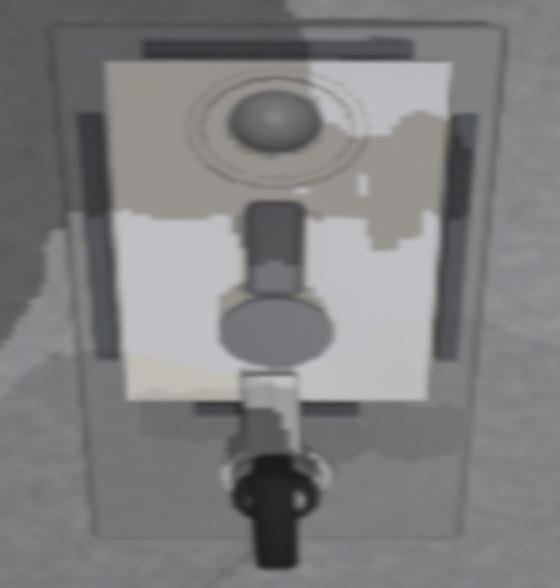

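View pics/w1k.png

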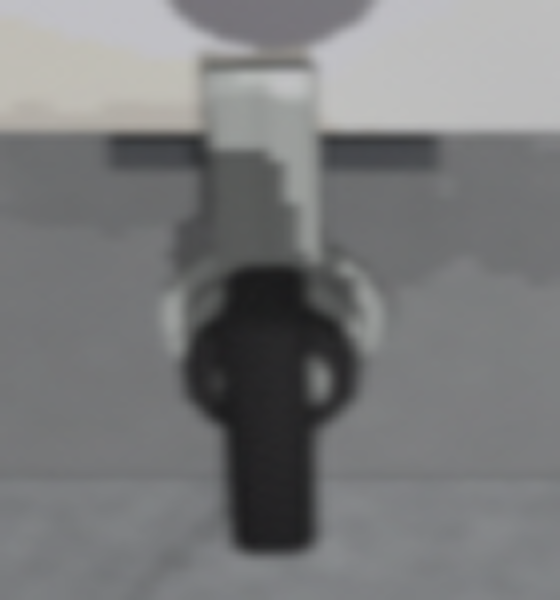

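The wrist view is clear. The ball sits in its pocket at about (319,60), the grip is at (318,95–130), the wing at (318,203–247), and the finger tip is over the tray edge at row 165. I'll take centres from depth clouds and cross-check them with the top camera.

```bash
cat >> h.py <<'E'
def cloud(c,u0,u1,v0,v1):
    out=[]
    for v in range(v0,v1):
        for u in range(u0,u1):
            if c['depth'][v,u]>0: out.append(np.r_[dep(c,u,v),u,v])
    return np.array(out)
def rect(P):
    r=cv2.minAreaRect(P[:,:2].astype('float32')*1000);b=cv2.boxPoints(r)/1000
    e=max([b[1]-b[0],b[2]-b[1]],key=np.linalg.norm);a=np.degrees(np.arctan2(e[1],e[0]));a=(a+90)%180-90
    return np.array(r[0])/1000,r[1],a
E
python3 - <<'E'
from h import *
c=load('w1')
C=cloud(c,250,390,10,255)
z=C[:,2]
near=lambda x,y,r:np.hypot(C[:,0]-x,C[:,1]-y)<r
for n,m in [('wing',near(.456,-.224,.035)&(z>.0835)),('grip',near(.565,-.224,.03)&(z>.079)),('lid',near(.528,-.224,.025)&(z>.043)&(z<.056)),('finger',near(.49,-.224,.025)&(z>.031)&(z<.04)),('plate',near(.565,-.224,.12)&(z>.0235)&(z<.0295)&(C[:,4]<180))]:
    P=C[m];print(n,len(P),rect(P),P[:,2].mean().round(4),'ext',P[:,:2].min(0).round(4),P[:,:2].max(0).round(4))
B=C[near(.61,-.224,.02)&(z>.035)];
A=np.c_[2*B[:,:3],np.ones(len(B))];s=np.linalg.lstsq(A,(B[:,:3]**2).sum(1),rcond=None)[0];print('ball',s[:3],np.sqrt(s[3]+s[:3]@s[:3]))
# ray triangulation grip top/ wing top between wrist & top cam: top zoomed centres
t=load('top0')
f=lambda x,y:(350+x/7-.43,165+y/7-.43)
print('ball tri',tri(c,(318.5,60),t,f(261,143)))
print('lid tri',tri(c,(319,147.5),t,f(261,314)))
print('griptop tri',tri(c,(318.5,114),t,f(279,233)))
E
```

```text
wing 445 (array([ 0.4534808 , -0.22386092]), (46.218544006347656, 11.871724128723145), np.float32(2.085106)) 0.0863 ext [ 0.4304 -0.23  ] [ 0.4767 -0.2173]
grip 576 (array([ 0.56811969, -0.22358351]), (35.27623748779297, 13.278602600097656), np.float32(0.39160156)) 0.0832 ext [ 0.5505 -0.2303] [ 0.5858 -0.217 ]
lid 666 (array([ 0.53084821, -0.22426009]), (30.421680450439453, 30.554040908813477), np.float32(-89.59091)) 0.0476 ext [ 0.5156 -0.2396] [ 0.5461 -0.209 ]
finger 458 (array([ 0.48709457, -0.22271533]), (42.94172668457031, 15.875682830810547), np.float32(2.05188)) 0.0347 ext [ 0.4659 -0.2313] [ 0.5087 -0.2148]
plate 10983 (array([ 0.57048792, -0.22373233]), (160.86672973632812, 106.55299377441406), np.float32(0.25697327)) 0.0256 ext [ 0.4901 -0.277 ] [ 0.6509 -0.1703]
ball [ 0.61874535 -0.22366722  0.03801264] 0.011431708195575329
ball tri (array([ 0.61623465, -0.22395147,  0.05931007]), np.float64(0.0003237657376398802))
lid tri (array([ 0.5317057 , -0.22489841,  0.0508596 ]), np.float64(0.001421666185450654))
griptop tri (array([ 0.56837524, -0.22516287,  0.10640303]), np.float64(0.002468113094969739))
```

Everything agrees with the given sizes:
- Wing is 46×12 mm, top at 87 mm, and the clamp axis is at (0.4535, −0.2239) with an angle of about 2°.
- Grip is 35×13 mm, top at 84 mm, centred at (0.568, −0.2236), 0.115 m from the clamp axis as specified.

The coarse top-camera triangulation of the grip height was poor, so I'll approach and take a second wrist view instead.

```bash
python3 -m crank '[{"dp":[-0.016,0.002,-0.02],"dr":[0,0,0.005]},{"dp":[-0.032,0.003,-0.04],"dr":[0,0,0.011]},{"dp":[-0.047,0.0045,-0.06],"dr":[0,0,0.011]},{"dp":[-0.047,0.0045,-0.075],"dr":[0,0,0.011]},{"dp":[-0.047,0.0045,-0.084],"dr":[0,0,0.011]},{"dp":[-0.047,0.0045,-0.084],"dr":[0,0,0.011]},{"dp":[-0.047,0.0045,-0.084],"dr":[0,0,0.011]},{"dp":[-0.047,0.0045,-0.084],"dr":[0,0,0.011]},{"dp":[-0.047,0.0045,-0.084],"dr":[0,0,0.011]},{"dp":[-0.047,0.0045,-0.084],"dr":[0,0,0.011]}]' 0 60
python3 - <<'E'
from h import *
c=grab('wrist','w2')
C=cloud(c,200,450,0,400);z=C[:,2]
near=lambda x,y,r:np.hypot(C[:,0]-x,C[:,1]-y)<r
for n,m in [('wing',near(.454,-.224,.035)&(z>.0835)&(z<.1)),('grip',near(.568,-.224,.03)&(z>.079)&(z<.1)),('finger',near(.49,-.224,.025)&(z>.031)&(z<.04))]:
    P=C[m];print(n,len(P),rect(P),P[:,2].mean().round(4),P[:,3:].mean(0))
E
```

```text
time_s: 2.7
tcp_pos: [0.453, -0.2242, 0.3202]
tool_rot: [-0.013, 0.707, -0.707, 0.012]
wrist_force: [-0.2, 0.1, 0.2]
gripper_width: 1.0
wing 911 (array([ 0.45396957, -0.22397324]), (45.73423385620117, 11.334416389465332), np.float32(1.6622009)) 0.0863 [322.43578485 213.90230516]
grip 1428 (array([ 0.56882648, -0.22390765]), (13.927451133728027, 35.6766357421875), np.float32(-0.13272095)) 0.083 [329.50280112  38.93207283]
finger 825 (array([ 0.48705249, -0.22241805]), (42.79985809326172, 15.336618423461914), np.float32(2.7461624)) 0.0346 [322.36606061 154.0230303 ]
```

View pics/w2.png

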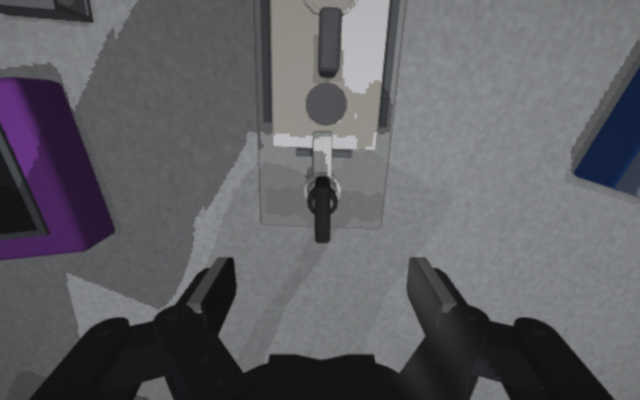

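```bash
python3 - <<'E'
from h import *
a=load('w1');b=load('w2')
def ext(c,x,y,z0):
    C=cloud(c,200,450,0,260);m=(np.hypot(C[:,0]-x,C[:,1]-y)<.03)&(C[:,2]>z0)&(C[:,2]<.1)
    return cv2.minAreaRect(C[m][:,3:].astype('float32'))[0]
for n,x,y,z0 in [('wing',.454,-.224,.083),('grip',.5685,-.224,.079)]:
    print(n,tri(a,ext(a,x,y,z0),b,ext(b,x,y,z0)))
E
python3 -m crank '[{"dp":[0.0005,0,-0.02],"dr":[0,0,0]},{"dp":[0.0005,0,-0.04],"dr":[0,0,0]},{"dp":[0.0005,0,-0.06],"dr":[0,0,0]},{"dp":[0.0005,0,-0.075],"dr":[0,0,0]},{"dp":[0.0005,0,-0.085],"dr":[0,0,0]},{"dp":[0.0005,0,-0.09],"dr":[0,0,0]},{"dp":[0.0005,0,-0.09],"dr":[0,0,0]},{"dp":[0.0005,0,-0.09],"dr":[0,0,0]},{"dp":[0.0005,0,-0.09],"dr":[0,0,0]},{"dp":[0.0005,0,-0.09],"dr":[0,0,0]}]'
```

```text
wing (array([ 0.45662245, -0.22380512,  0.0898262 ]), np.float64(0.00020422244304807506))
grip (array([ 0.56875057, -0.22370587,  0.08508276]), np.float64(6.786370871156356e-06))
time_s: 4.0
tcp_pos: [0.4536, -0.2242, 0.2304]
tool_rot: [-0.013, 0.707, -0.707, 0.012]
wrist_force: [-1.1, -0.4, -0.0]
gripper_width: 1.002
```

Triangulating between the two wrist views puts the wing top at 0.090 and the grip top at 0.085, against 0.087 and 0.084 from the text. That's good agreement, so I'll close on the wing.

```bash
python3 -m crank '[{"dp":[0,0,0],"dr":[0,0,0]},{"dp":[0,0,0],"dr":[0,0,0]},{"dp":[0,0,0],"dr":[0,0,0]},{"dp":[0,0,0],"dr":[0,0,0]},{"dp":[0,0,0],"dr":[0,0,0]},{"dp":[0,0,0],"dr":[0,0,0]},{"dp":[0,0,0],"dr":[0,0,0]},{"dp":[0,0,0],"dr":[0,0,0]},{"dp":[0,0,0],"dr":[0,0,0]},{"dp":[0,0,0],"dr":[0,0,0]}]' 255 50
```

```text
time_s: 5.25
tcp_pos: [0.4538, -0.2245, 0.2308]
tool_rot: [0.012, -0.707, 0.707, -0.013]
wrist_force: [-0.8, -1.1, 6.0]
gripper_width: 0.134
```

```bash
python3 -m crank '[{"dp":[0,0,0],"dr":[0,0,0.04]},{"dp":[0,0,0],"dr":[0,0,0.09]},{"dp":[0,0,0],"dr":[0,0,0.145]},{"dp":[0,0,0],"dr":[0,0,0.2]},{"dp":[0,0,0],"dr":[0,0,0.255]},{"dp":[0,0,0],"dr":[0,0,0.31]},{"dp":[0,0,0],"dr":[0,0,0.365]},{"dp":[0,0,0],"dr":[0,0,0.42]},{"dp":[0,0,0],"dr":[0,0,0.46]},{"dp":[0,0,0],"dr":[0,0,0.46]}]'
```

```text
time_s: 6.5
tcp_pos: [0.4539, -0.2247, 0.2309]
tool_rot: [0.476, -0.522, 0.522, -0.477]
wrist_force: [1.1, -2.0, 0.4]
gripper_width: 0.13
```

```bash
python3 -m crank '[{"dp":[0,0,0],"dr":[0,0,0]},{"dp":[0,0,0],"dr":[0,0,0]},{"dp":[0,0,0],"dr":[0,0,0]},{"dp":[0,0,0],"dr":[0,0,0]},{"dp":[0,0,0.02],"dr":[0,0,0]},{"dp":[0,0,0.04],"dr":[0,0,0]},{"dp":[0,0,0.07],"dr":[0,0,0]},{"dp":[0,0,0.1],"dr":[0,0,0]},{"dp":[0,0,0.1],"dr":[0,0,0]},{"dp":[0,0,0.1],"dr":[0,0,0]}]' 100
python3 - <<'E'
from h import *
grab('wrist','w3');grab('top','top3')
E
```

```text
time_s: 7.75
tcp_pos: [0.4537, -0.2246, 0.3304]
tool_rot: [-0.476, 0.522, -0.522, 0.477]
wrist_force: [0.2, -0.8, -0.6]
gripper_width: 0.604
```

View pics/w3.png

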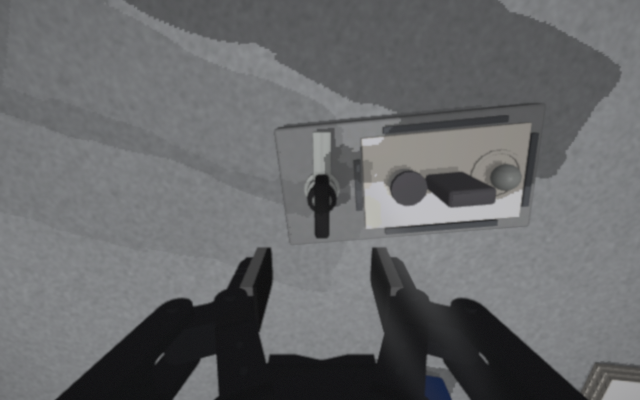

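The clamp is now about 85° open, with the finger pointing away from the tray. The ball is still in its pocket at (506,178). Next I'll turn back and move over the tray grip.

```bash
python3 -m crank '[{"dp":[0.015,0,0],"dr":[0,0,-0.05]},{"dp":[0.03,0,0],"dr":[0,0,-0.1]},{"dp":[0.05,0,0],"dr":[0,0,-0.155]},{"dp":[0.07,0,0],"dr":[0,0,-0.21]},{"dp":[0.09,0.0005,0],"dr":[0,0,-0.265]},{"dp":[0.105,0.001,0],"dr":[0,0,-0.32]},{"dp":[0.115,0.001,0],"dr":[0,0,-0.375]},{"dp":[0.115,0.001,0],"dr":[0,0,-0.43]},{"dp":[0.115,0.001,0],"dr":[0,0,-0.47]},{"dp":[0.115,0.001,0],"dr":[0,0,-0.47]}]' 0 80
python3 - <<'E'
from h import *
c=grab('wrist','w4')
C=cloud(c,200,450,0,400);z=C[:,2]
near=lambda x,y,r:np.hypot(C[:,0]-x,C[:,1]-y)<r
for n,m in [('wing',near(.454,-.224,.035)&(z>.0835)&(z<.1)),('grip',near(.568,-.224,.03)&(z>.079)&(z<.1))]:
    P=C[m];print(n,len(P),rect(P) if len(P) else '',P[:,2].mean().round(4))
E
```

```text
time_s: 9.1
tcp_pos: [0.5684, -0.2235, 0.3288]
tool_rot: [-0.002, 0.708, -0.706, 0.001]
wrist_force: [0.4, 0.1, 0.2]
gripper_width: 1.001
wing 617 (array([ 0.45466833, -0.22373883]), (45.371089935302734, 12.479887962341309), np.float32(84.83127)) 0.0861
grip 784 (array([ 0.56937964, -0.2241115 ]), (13.836255073547363, 35.07534408569336), np.float32(-0.13961792)) 0.0832
```

View pics/w4.png

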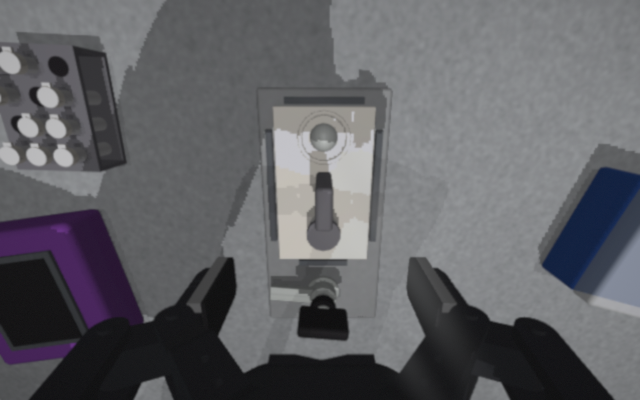

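The clamp measures 84.8° (1.48 rad) and the tray grip is at (0.569, −0.224), yaw about 0. Descending.

```bash
python3 -m crank '[{"dp":[0.0005,-0.0003,-0.02],"dr":[0,0,0]},{"dp":[0.0005,-0.0003,-0.04],"dr":[0,0,0]},{"dp":[0.0005,-0.0003,-0.06],"dr":[0,0,0]},{"dp":[0.0005,-0.0003,-0.08],"dr":[0,0,0]},{"dp":[0.0005,-0.0003,-0.095],"dr":[0,0,0]},{"dp":[0.0005,-0.0003,-0.104],"dr":[0,0,0]},{"dp":[0.0005,-0.0003,-0.104],"dr":[0,0,0]},{"dp":[0.0005,-0.0003,-0.104],"dr":[0,0,0]},{"dp":[0.0005,-0.0003,-0.104],"dr":[0,0,0]},{"dp":[0.0005,-0.0003,-0.104],"dr":[0,0,0]}]'
python3 -m crank '[{"dp":[0,0,0],"dr":[0,0,0]},{"dp":[0,0,0],"dr":[0,0,0]},{"dp":[0,0,0],"dr":[0,0,0]},{"dp":[0,0,0],"dr":[0,0,0]},{"dp":[0,0,0],"dr":[0,0,0]},{"dp":[0,0,0],"dr":[0,0,0]},{"dp":[0,0,0],"dr":[0,0,0]},{"dp":[0,0,0],"dr":[0,0,0]},{"dp":[0,0,0],"dr":[0,0,0]},{"dp":[0,0,0],"dr":[0,0,0]}]' 255 80
```

```text
time_s: 10.4
tcp_pos: [0.5691, -0.2239, 0.2255]
tool_rot: [-0.002, 0.708, -0.707, 0.002]
wrist_force: [-0.6, 0.2, -0.3]
gripper_width: 1.0
time_s: 11.65
tcp_pos: [0.5691, -0.2239, 0.2257]
tool_rot: [-0.002, 0.708, -0.707, 0.002]
wrist_force: [-0.5, 0.8, 4.7]
gripper_width: 0.15
```

```bash
python3 -m crank '[{"dp":[0,0,0.002],"dr":[0,0,0]},{"dp":[0,0,0.006],"dr":[0,0,0]},{"dp":[0,0,0.012],"dr":[0,0,0]},{"dp":[0,0,0.02],"dr":[0,0,0]},{"dp":[0,0,0.029],"dr":[0,0,0]},{"dp":[0,0,0.038],"dr":[0,0,0]},{"dp":[0,0,0.046],"dr":[0,0,0]},{"dp":[0,0,0.052],"dr":[0,0,0]},{"dp":[0,0,0.056],"dr":[0,0,0]},{"dp":[0,0,0.058],"dr":[0,0,0]}]'
python3 - <<'E'
from h import *
grab('wrist','w5');s=telemetry.sense();print(s['wrist_force'],s['torque'])
E
```

```text
time_s: 12.9
tcp_pos: [0.5692, -0.2239, 0.2839]
tool_rot: [-0.002, 0.708, -0.707, 0.002]
wrist_force: [-0.6, -0.0, -4.6]
gripper_width: 0.15
[ 0.3084682  -0.40524886 -3.28964865] [-0.03972874  0.01390433  0.00220615]
```

View pics/w5.png

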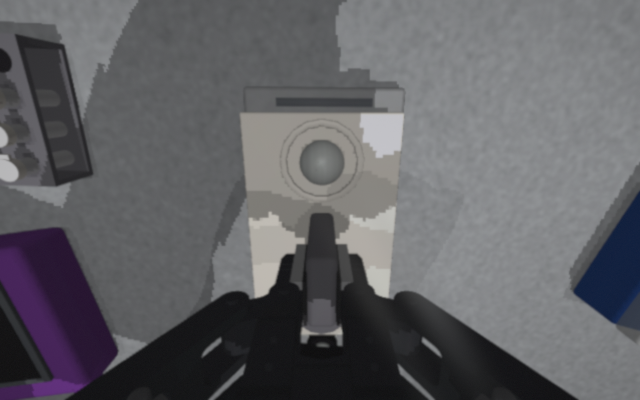

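The tray is lifted level with the ball centred in its pocket at (322,162). Joint 6 is near its limit, so I'll turn the tray yaw along with the arm during the carry. First I'll raise it to carrying height.

```bash
python3 -m crank '[{"dp":[0,0,0.001],"dr":[0,0,0]},{"dp":[0,0,0.003],"dr":[0,0,0]},{"dp":[0,0,0.008],"dr":[0,0,0]},{"dp":[0,0,0.016],"dr":[0,0,0]},{"dp":[0,0,0.025],"dr":[0,0,0]},{"dp":[0,0,0.034],"dr":[0,0,0]},{"dp":[0,0,0.042],"dr":[0,0,0]},{"dp":[0,0,0.047],"dr":[0,0,0]},{"dp":[0,0,0.05],"dr":[0,0,0]},{"dp":[0,0,0.05],"dr":[0,0,0]}]'
python3 -m crank '[{"dp":[0,0.001,0],"dr":[0,0,0.0005]},{"dp":[0.0005,0.007,0],"dr":[0,0,0.0036]},{"dp":[0.001,0.019,0],"dr":[0,0,0.01]},{"dp":[0.002,0.037,0],"dr":[0,0,0.02]},{"dp":[0.0025,0.059,0],"dr":[0,0,0.031]},{"dp":[0.003,0.081,0],"dr":[0,0,0.043]},{"dp":[0.004,0.099,0],"dr":[0,0,0.052]},{"dp":[0.005,0.111,0],"dr":[0,0,0.059]},{"dp":[0.005,0.117,0],"dr":[0,0,0.062]},{"dp":[0.005,0.118,0],"dr":[0,0,0.0625]}]'
python3 - <<'E'
from h import *
c=grab('wrist','w6');print(telemetry.sense()['joint_positions'].round(3))
C=cloud(c,200,450,50,240);B=C[(C[:,2]>.14)]
print(len(C))
E
```

```text
time_s: 14.2
tcp_pos: [0.5692, -0.2239, 0.334]
tool_rot: [-0.002, 0.707, -0.707, 0.002]
wrist_force: [-0.1, -1.2, -4.1]
gripper_width: 0.152
time_s: 15.45
tcp_pos: [0.5742, -0.1057, 0.334]
tool_rot: [-0.071, 0.704, -0.703, 0.072]
wrist_force: [-0.0, 0.4, -4.4]
gripper_width: 0.152
[-1.830e-01  3.690e-01 -9.000e-03  1.193e+00  1.000e-03  2.757e+00]
47325
```

View pics/w6.png

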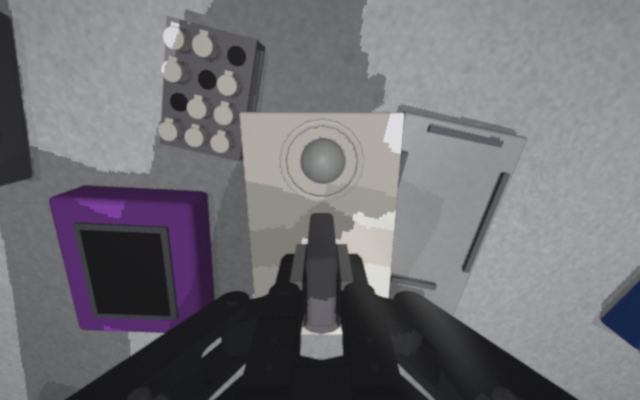

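The carry is steady, with the ball centred at (322,161) and the tray level. I'll continue with the next two segments.

```bash
python3 -m crank '[{"dp":[0,0.001,0],"dr":[0,0,0.0005]},{"dp":[0.0005,0.007,0],"dr":[0,0,0.0036]},{"dp":[0.001,0.019,0],"dr":[0,0,0.01]},{"dp":[0.002,0.037,0],"dr":[0,0,0.02]},{"dp":[0.0025,0.059,0],"dr":[0,0,0.031]},{"dp":[0.003,0.081,0],"dr":[0,0,0.043]},{"dp":[0.004,0.099,0],"dr":[0,0,0.052]},{"dp":[0.005,0.111,0],"dr":[0,0,0.059]},{"dp":[0.005,0.117,0],"dr":[0,0,0.062]},{"dp":[0.005,0.118,0],"dr":[0,0,0.0625]}]'
python3 -m crank '[{"dp":[0,0.001,0],"dr":[0,0,0.0005]},{"dp":[0.0005,0.007,0],"dr":[0,0,0.0036]},{"dp":[0.001,0.019,0],"dr":[0,0,0.01]},{"dp":[0.002,0.037,0],"dr":[0,0,0.02]},{"dp":[0.0025,0.059,0],"dr":[0,0,0.031]},{"dp":[0.003,0.081,0],"dr":[0,0,0.043]},{"dp":[0.004,0.099,0],"dr":[0,0,0.052]},{"dp":[0.005,0.111,0],"dr":[0,0,0.059]},{"dp":[0.005,0.117,0],"dr":[0,0,0.062]},{"dp":[0.005,0.118,0],"dr":[0,0,0.0625]}]'
python3 - <<'E'
from h import *
c=grab('wrist','w7');c=grab('top','top7');print(telemetry.sense()['joint_positions'].round(3))
E
```

```text
time_s: 16.75
tcp_pos: [0.5792, 0.0122, 0.334]
tool_rot: [-0.14, 0.693, -0.693, 0.14]
wrist_force: [-0.5, -0.3, -3.8]
gripper_width: 0.154
time_s: 18.0
tcp_pos: [0.5842, 0.1304, 0.3339]
tool_rot: [-0.207, 0.676, -0.676, 0.207]
wrist_force: [-0.2, -0.2, -3.6]
gripper_width: 0.147
[2.190e-01 3.930e-01 2.900e-02 1.207e+00 1.000e-03 2.766e+00]
```

View pics/w7.png

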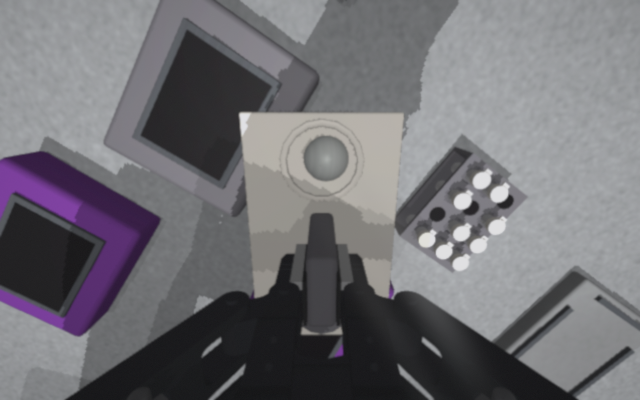

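View pics/top7.png

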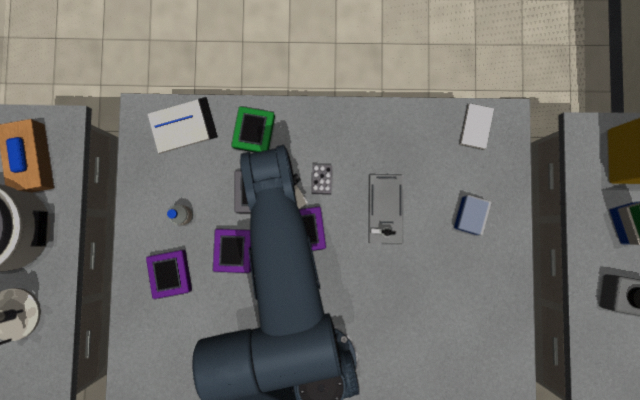

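The wrist view shows the grey reader's frame corners at about (188,18), (280,88), (222,187) and (135,133), with the ball centred. I'll refine the reader position from this view.

Run:
```python
from h import *
c=load('w7')
g=cv2.cvtColor(c['pixels'],cv2.COLOR_RGB2GRAY)
m=(g<52).astype('uint8');m[:,290:]=0;m[200:]=0;m[:,:120]=0
k=max(cv2.findContours(m,0,2)[0],key=cv2.contourArea)
q=cv2.approxPolyDP(k,8,True)[:,0];print(q.tolist(),cv2.contourArea(k))
P=np.array([onz(c,*p,.05) for p in q]);print(P.round(3).tolist());print(rect(P))
Q=cloud(c,190,220,90,120)[:,:3];print('win depth z',np.median(Q[:,2]))
C=[onz(c,*p,.05)[:2] for p in [(188,18),(280,88),(222,187),(135,133)]];print('frame',np.mean(C,0),[np.linalg.norm(C[i]-C[i-1]).round(3) for i in range(4)])
# tray plate top plane
A=cloud(c,255,390,115,122);A=np.r_[A,cloud(c,255,275,122,250),cloud(c,372,386,122,250)][:,:3]
A=A[A[:,2]>.11];s=np.linalg.lstsq(np.c_[A[:,:2],np.ones(len(A))],A[:,2],rcond=None)[0];print('tray tilt',s[:2],A[:,2].mean())
```

```text
[[187, 31], [142, 135], [218, 179], [238, 144], [237, 112], [256, 109], [267, 86]] 9824.5
[[0.635, 0.287, 0.05], [0.545, 0.284, 0.05], [0.546, 0.215, 0.05], [0.583, 0.215, 0.05], [0.605, 0.228, 0.05], [0.616, 0.217, 0.05], [0.636, 0.218, 0.05]]
(array([0.59066956, 0.2505645 ]), (90.17491912841797, 70.3672866821289), np.float32(1.4486771))
win depth z 0.05025738670610269
frame [0.59200483 0.24924344] [np.float64(0.1), np.float64(0.081), np.float64(0.098), np.float64(0.081)]
tray tilt [-0.0007498   0.00172348] 0.13384317076982463
```

The window is at (0.591, 0.250, 0.050), and the frame measures 100×81 mm against 104×84 given. The tray is level within 0.2° with its underside at about 0.128, so 78 mm above the window. This is the last segment.

```bash
python3 -m crank '[{"dp":[0,0.001,0],"dr":[0,0,0.0005]},{"dp":[0.0005,0.007,0],"dr":[0,0,0.0036]},{"dp":[0.001,0.019,0],"dr":[0,0,0.01]},{"dp":[0.002,0.037,0],"dr":[0,0,0.02]},{"dp":[0.003,0.06,0],"dr":[0,0,0.031]},{"dp":[0.004,0.082,0],"dr":[0,0,0.043]},{"dp":[0.005,0.1,0],"dr":[0,0,0.052]},{"dp":[0.006,0.113,0],"dr":[0,0,0.059]},{"dp":[0.007,0.119,0],"dr":[0,0,0.062]},{"dp":[0.007,0.12,0],"dr":[0,0,0.0625]}]'
python3 -m crank '[{"dp":[0,0,0],"dr":[0,0,0]},{"dp":[0,0,0],"dr":[0,0,0]},{"dp":[0,0,0],"dr":[0,0,0]},{"dp":[0,0,0],"dr":[0,0,0]},{"dp":[0,0,0],"dr":[0,0,0]},{"dp":[0,0,0],"dr":[0,0,0]},{"dp":[0,0,0],"dr":[0,0,0]},{"dp":[0,0,0],"dr":[0,0,0]},{"dp":[0,0,0],"dr":[0,0,0]},{"dp":[0,0,0],"dr":[0,0,0]}]'
python3 - <<'E'
from h import *
c=grab('wrist','w8');grab('side','side8');t=grab('top','top8');print(telemetry.sense()['qvel'].round(4))
A=cloud(c,255,390,115,122);A=np.r_[A,cloud(c,255,275,122,250),cloud(c,372,386,122,250)][:,:3]
A=A[(A[:,2]>.11)&(A[:,2]<.15)];s=np.linalg.lstsq(np.c_[A[:,:2],np.ones(len(A))],A[:,2],rcond=None)[0];print('tray tilt',s[:2],A[:,2].mean())
# tray far edge corners + plate geometry -> centre
p=[onz(c,*q,.134)[:2] for q in [(240,113),(404,113)]];e=p[1]-p[0];n=np.array([-e[1],e[0]])/np.linalg.norm(e)
if n@(np.mean(p,0)-telemetry.sense()['tcp_pos'][:2])<0:n=-n
print('width',np.linalg.norm(e),'centre',np.mean(p,0)-.075*n)
C=cloud(c,290,360,125,195);B=C[C[:,2]>.1435][:,:3]
print('ball xy',(B[:,:2].min(0)+B[:,:2].max(0))/2,'pocket exp',np.mean(p,0)-.027*n)
C=cloud(t,365,410,170,250);P=C[(C[:,2]>.075)];print('wing',len(P),rect(P))
a=load('top0')['pixels'].astype(int);b=t['pixels'].astype(int)
for n,(u0,u1,v0,v1) in dict(bottle=(160,198,198,228),tip=(450,495,188,240),rack=(308,335,158,198)).items(): print(n,np.abs(a-b)[v0:v1,u0:u1].mean())
E
```

```text
time_s: 19.35
tcp_pos: [0.5913, 0.25, 0.3339]
tool_rot: [-0.272, 0.653, -0.652, 0.272]
wrist_force: [-0.1, -0.6, -3.2]
gripper_width: 0.15
time_s: 20.6
tcp_pos: [0.5913, 0.2501, 0.3338]
tool_rot: [-0.272, 0.653, -0.652, 0.272]
wrist_force: [0.4, 0.9, -5.0]
gripper_width: 0.153
[-0.0008 -0.001   0.0005  0.0009  0.0007 -0.0005]
tray tilt [-0.00078629  0.00197179] 0.1337397535721084
width 0.08874246313032022 centre [0.59105794 0.25050953]
ball xy [0.63062091 0.28524206] pocket exp [0.62479715 0.28465137]
wing 45 (array([ 0.45423682, -0.22333577]), (10.22976016998291, 42.50971221923828), np.float32(-89.16177))
bottle 2.518421052631579
tip 4.051424501424502
rack 2.6274691358024693
```

View pics/w8.png

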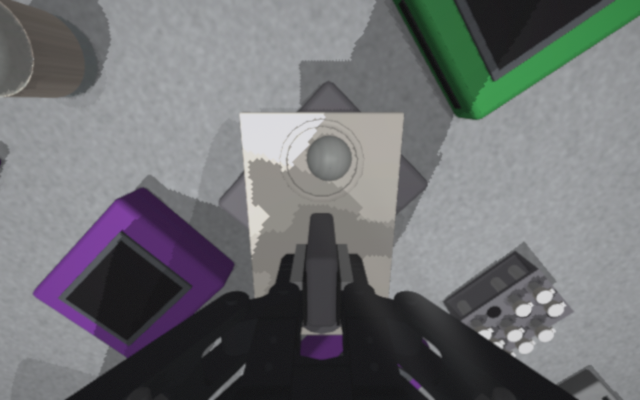

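View pics/side8.png

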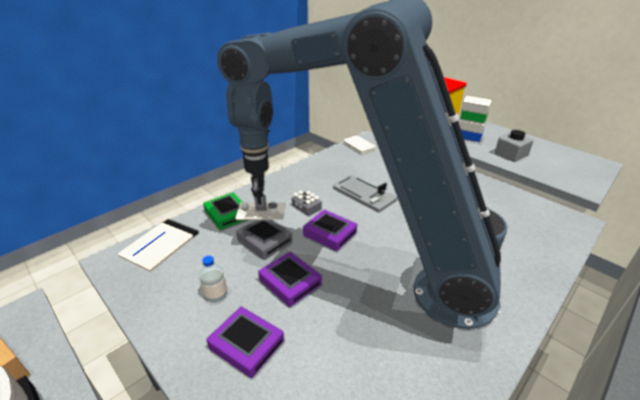

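The tray is centred over the grey reader with the ball in its pocket at (329,158). The arm is still, and the bystanders have not moved. Handing in.

```bash
python3 -c "
from rig import workorder;print(workorder.sign_off())"
```

```text
the job is handed in; nothing more can be done
None
```

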